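# Run the test probe along the joint of the red ignition box

## Robot

A 6-joint arm with a two-finger parallel gripper is mounted at the origin on the work surface. World frame = base frame: x ahead of the robot, y to its left, z up, the work surface at z = 0. Lengths are in m, angles in rad, forces in N, time in s.
With the tool pointing down it reaches from about 0.225 to 0.875 m from the base axis. Payload 3.4 kg.
Tool frame: the origin (TCP) lies between the finger pads; the fingertips stand 8 mm ahead of it and the grasp point (between the pads) lies 11 mm behind it; z points along the fingers, y is the line along which they close (so a half turn about z gives the same grasp; the last joint's range is limited). The gripper opens to 85 mm and grips with 20 to 120 N. Pads are 22 mm wide; open, the fingers measure 114 mm over their backs; the gripper's body (76 mm by 85 mm) begins 54 mm behind the grasp point. The pads swing forward as they close: fully open they stand 13 mm farther back than shut.
Start: joints at [-1.276, 0.276, 1.505, -0, 1.361, -0.121], TCP at [0.232, -0.526, 0.239] pointing down, gripper open.
Joint ranges: [-2.89, 2.89], [-0.75, 2.08], [0.22, 2.7], [-1.18, 4.32], [0.11, 2.71], [-2.7, 2.7]. Speed limits (rad/s): [2.57, 2.57, 3.14, 3.14, 3.14, 3.14].

## Interface

Orientations are given as a unit quaternion [w, x, y, z].
In Python, from rig import manip gives the robot as it stands.
- The arm moves only by the tool move_arm, never from a script. Its argument "deltas" is a list that holds one entry, the list of rows, each a list of 5 numbers: the shift along the tool's x, y, z normalised to -1 to 1, where 1 is 80 cm, then the turn about the tool's z normalised to -1 to 1, where 1 is 120 degrees, then the closure, from -1 (fully open) to 1 (shut). In form: [[[tx, ty, tz, twist, grip], ...]]. A call has 1 to 12 rows; each row is the pose to reach, as a shift and turn from the pose commanded when the call began, along the tool's axes at that moment; what a row does not reach only later rows make up. A row lasts 1/10 s, in which the tool goes at most 50 mm and 8.59 degrees, less where a joint would pass 70% of its speed; a pose out of reach is approached as far as the arm can. A call with a number of a shift or a turn outside -1 to 1 is refused whole. A call with a gripper value outside its range is refused whole. The fingers move at their own pace and stop on an object; "squeeze" is the grip in N (left out, the last holds). Time passes only in rows, so rows that repeat a pose let the fingers close. It gives the time, the measured TCP pose, the force, the opening and the grip force at its end, in the units of the state.
- manip.get_state(): the state, without advancing time (a new reading comes with each control period).
- manip.get_image(name): name is "side" or "top" or "wrist"; returns the picture (384x512x3 uint8, red, green, blue); there is no depth.
- manip.camera_params(name): a dict with "fx", "fy", "cx", "cy" (pixels), "dist" ([k1, k2, p1, p2, k3] as OpenCV has them; the pictures are not rectified), "R" (3x3) and "t" (3): a world point X has camera coordinates R X + t; the wrist camera has in their place "tool_from_camera" (4x4, takes a point from camera to tool coordinates, whose origin is the TCP and whose axes are the flange's). Camera axes: x right, y down, z forward; pixel columns grow to the right and rows downward; lengths in m; the calibration is good to about 2 mm. A picture is of the moment at which its call begins: read the wrist's pose just before it. camera_params takes no time and is no camera call.
- manip.sign_off(): hands the job in; it is judged then, once.
The state is a dict: "clock": time; "qpos": joint angles; "qd": joint speeds; "effort": joint torques, N m; "position": TCP position; "ee_rot": TCP orientation; "contact_force": force on the tool from outside, world axes, zero at the start; "moment": the same for the moment, N m; "width": finger opening in m; "gripper_force": force on a finger pad.
Only numpy, scipy, OpenCV 4.12 (cv2) and the standard library are available. Lean on these libraries where they do the work, as an engineer would, in place of code of your own. Each camera call takes 0.05 s, during which the arm holds its last target. There are 200 camera calls.

## Task

Check the red ignition box for spark leaks: take the orange test probe out of its stand and, holding it upright, run its tip slowly (5 cm a second or less) along the dark joint down the middle of the red cover, from the yellow-plug end to the other end, keeping the tip within a centimetre above the joint or just touching it. Then lower the probe back into its stand until its guard rests on the top, and let go. Do not press on or shift the red box, and leave the blue box, the distributor cap and the screwdriver alone.

Things in the scene. Friction and masses are not known exactly. Their poses are not given: they have to be found in the camera images.
- probe: Loose upright test probe, 0.12 kg, round about its z (up). Orange handle 22 mm across, 70 mm tall; under it a black guard disc 50 mm across, 5 mm thick, then a brass shank 12 mm across, tapered over its last 16 mm. Origin: centre of the handle, the place to grip; from it the handle's top is 35 mm up, the guard's upper face 35 mm down, the tip 100 mm down. In the stand the origin is 115 mm above the bench.
- probe_tip (a point): The tip of the probe: the lower end of the brass shank, on the probe's axis, 100 mm below the centre of the handle.
- stand: Fixed stand: a grey plate 90 x 90 mm, 12 mm thick, top 75 mm above the bench, on four posts over a dark foot 100 x 100 mm. A round through hole 28 mm across in the plate's middle takes the probe's shank; the probe's guard rests on the plate. Origin on the bench under the hole's centre, z up.
- red_box: Loose 1.3 kg box lying flat, turned any way: ribbed aluminium sides, flat red cover in two halves, 160 (x) x 100 (y) x 50 (z) mm. The joint is the dark strip 8 mm wide between the halves, flush with the top, along the box's x (y = 0, z = 50, x from -80 to 80 mm). A yellow plug sticks out 14 mm at the -x end, a black one 8 mm at +x, both below the cover. Origin: centre of the underside.
- blue_box: Bystander: the same box with a blue cover. Origin at the centre of the underside, x along its joint, the yellow plug at its -x end.
- cap: Bystander: loose dark red distributor cap, 72 mm across, 55 mm high, with eight small towers. Origin at the centre of the underside.
- screwdriver: Bystander: loose screwdriver with a yellow handle, about 200 mm long, lying along its x axis, handle to -x. Origin under its middle.
There are look-alikes about, which are no part of the job. What is shaped like the red_box but purple is not meant. Of the things that look like the stand, take the one that is farthest to the robot's right at the start.

How it is judged:
By the outcome, as a careful person would: the job done as asked, in the order asked, and still so for the second after the job is handed in, with the robot touching nothing.
It also fails if it takes over 69 s, if anything falls off the work surface, if the arm or the gripper's body presses on something with over 40 N, if the wrist force passes 120 N, or if a joint passes its speed limit or range.

## Working session

There is one attempt and no reset: what is moved stays moved. The work goes in short steps, Python scripts to look and compute and a tool call to move; the robot and the scene stay as the last step left them, time stands still between calls to the robot, and variables do not carry over. Pictures are saved under pics/ and viewed, at most 11 in all, crops included, and the job is handed in when it is done.

Besides the shell and the picture viewer there is one more tool, called after "Call:" as name(argument=value, ...), one argument or row to a line, values as JSON. move_arm: Moves the arm, as the interface text tells. Scaled input: -1 to 1 covers 80 cm each way for a shift and 120 degrees each way for a turn. Its arguments: {"type":"object","properties":{"deltas":{"type":"array","items":{"type":"array","items":{"type":"array","items":{"type":"number","minimum":-1,"maximum":1}}}},"squeeze":{"type":"number"}},"required":["deltas"]}

```bash
mkdir -p pics; ls; python3 - <<'E'
from rig import manip
import cv2,json
s=manip.get_state(); print({k:s[k] for k in('clock','position','ee_rot','width','contact_force')})
for n in('side','top','wrist'):
    cv2.imwrite(f'pics/{n}0.png',manip.get_image(n)[:,:,::-1])
    print(n,manip.camera_params(n))
E
```

```text
pics
{'clock': 0.0, 'position': array([ 0.23209349, -0.52549703,  0.23841821]), 'ee_rot': array([-9.27909669e-04,  9.78472637e-01,  2.06374491e-01, -8.03214738e-05]), 'width': 0.08535124933064189, 'contact_force': array([-0.13967389, -0.48718462, -0.27917999])}
side {'fx': 437.5270388989126, 'fy': 437.5270388989126, 'cx': 255.12510438780697, 'cy': 193.65929100616736, 'dist': array([-0.11803308,  0.        ,  0.        ,  0.        ,  0.        ]), 'R': array([[-0.80131942, -0.59820693,  0.00597122],
       [-0.33693375,  0.44304203, -0.83077639],
       [ 0.4943307 , -0.66772916, -0.55657429]]), 't': array([0.47926861, 0.23157431, 1.1367236 ])}
top {'fx': 353.3262275470121, 'fy': 353.3262275470121, 'cx': 253.33928590980074, 'cy': 192.27623564672547, 'dist': array([-0.10282603,  0.        ,  0.        ,  0.        ,  0.        ]), 'R': array([[ 0.00706295, -0.99988236, -0.01361535],
       [-0.99666132, -0.00593135, -0.08143121],
       [ 0.08134087,  0.01414503, -0.99658596]]), 't': array([0.10170275, 0.539761  , 1.1408836 ])}
wrist {'fx': 266.54837877106274, 'fy': 266.54837877106274, 'cx': 249.60882754338624, 'cy': 192.1512904692171, 'dist': array([0.01212204, 0.        , 0.        , 0.        , 0.        ]), 'tool_from_camera': array([[ 1.03365295e-03, -9.50978779e-01, -3.09254415e-01,
         7.89957205e-02],
       [ 9.99999426e-01,  1.07031598e-03,  5.11054301e-05,
         2.64913002e-04],
       [ 2.82399762e-04, -3.09254291e-01,  9.50979339e-01,
        -1.35473999e-01],
       [ 0.00000000e+00,  0.00000000e+00,  0.00000000e+00,
         1.00000000e+00]])}
```

View pics/top0.png

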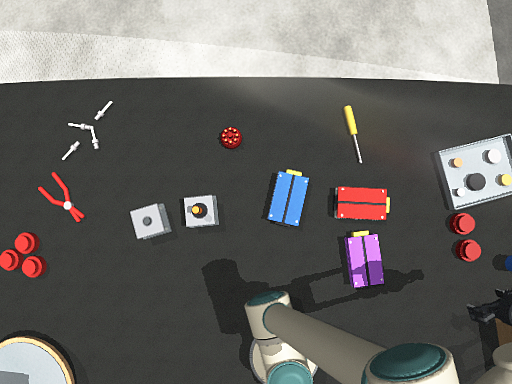

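View pics/side0.png

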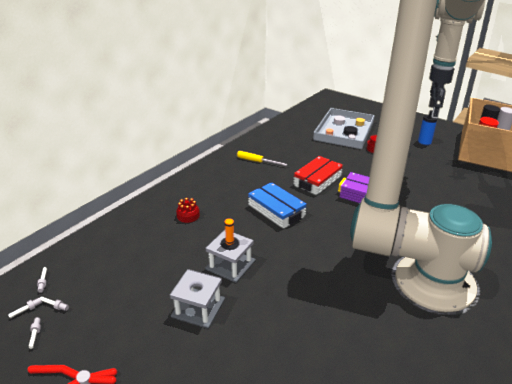

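Candidates: stand-like objects are at top-view pixels (150,220), empty, and (200,210), holding the probe. The second is farther to the robot's right, so that is the stand. Box-like objects are blue (288,198), red (362,203) with its yellow plug at right (388,205), and purple (365,260). I choose the red one. Next is a close crop to check, with measurements.

```bash
cat > h.py <<'E'
import numpy as np,cv2
from rig import manip
from scipy.spatial.transform import Rotation as Ro
def cam(n,s=None):
    p=manip.camera_params(n);K=np.array([[p['fx'],0,p['cx']],[0,p['fy'],p['cy']],[0,0,1.]])
    if n!='wrist': return K,p['dist'],p['R'],p['t']
    w=np.eye(4);w[:3,:3]=Ro.from_quat(np.roll(s['ee_rot'],-1)).as_matrix();w[:3,3]=s['position']
    m=np.linalg.inv(w@p['tool_from_camera']);return K,p['dist'],m[:3,:3],m[:3,3]
def unproj(c,uv,z):
    K,d,R,t=c;q=cv2.undistortPoints(np.array(uv,float).reshape(-1,1,2),K,d)[:,0]
    r=np.c_[q,np.ones(len(q))]@R;o=-R.T@t
    return o+r*((z-o[2])/r[:,2])[:,None]
def proj(c,X):
    K,d,R,t=c;return cv2.projectPoints(np.array(X,float).reshape(-1,3),cv2.Rodrigues(R)[0],t,K,d)[0][:,0]
def blob(im,lo,hi,box=None):
    h=cv2.cvtColor(im,cv2.COLOR_RGB2HSV);m=cv2.inRange(h,lo,hi)
    if box: k=np.zeros_like(m);x0,y0,x1,y1=box;k[y0:y1,x0:x1]=1;m=m*k
    ys,xs=np.nonzero(m);return np.c_[xs,ys].astype(np.float32)
E
python3 - <<'E'
from h import *
im=cv2.imread('pics/top0.png')
cv2.imwrite('pics/crop.png',cv2.resize(im[165:265,130:400],None,fx=2.9,fy=2.9,interpolation=cv2.INTER_CUBIC))
rgb=im[:,:,::-1].copy();c=cam('top')
p=blob(rgb,(0,150,90),(8,255,255),(325,180,400,225));r=cv2.minAreaRect(p);print('red',r)
w=unproj(c,cv2.boxPoints(r),.05);print(w,w.mean(0))
y=blob(rgb,(20,120,100),(35,255,255),(380,190,395,220));print('yel',y.mean(0),unproj(c,[y.mean(0)],.03))
o=blob(rgb,(8,150,120),(25,255,255),(180,190,220,230));print('or',o.mean(0),unproj(c,[o.mean(0)],.15))
g=blob(rgb,(0,0,130),(180,60,255),(175,185,225,235));r=cv2.minAreaRect(g);print('stand',r,unproj(c,[r[0]],.075))
im2=cv2.imread('pics/side0.png')[:,:,::-1].copy();c2=cam('side')
o=blob(im2,(5,150,120),(25,255,255),(210,210,250,250));print('side or',o.min(0),o.max(0),o.mean(0),unproj(c2,[o.mean(0)],.115))
E
```

```text
red ((361.8878173828125, 202.74440002441406), (49.28843307495117, 31.56057357788086), 2.8624050617218018)
[[ 0.45801165 -0.16241943  0.05      ]
 [ 0.55962441 -0.16865624  0.05      ]
 [ 0.55270307 -0.33065893  0.05      ]
 [ 0.45044788 -0.32325207  0.05      ]] [ 0.50519675 -0.24624667  0.05      ]
yel [387.64517 204.90323] [[ 0.49936173 -0.33799427  0.03      ]]
or [196.32558 209.69768] [[0.47640052 0.27039431 0.15      ]]
stand ((200.732666015625, 210.82672119140625), (30.647146224975586, 32.338706970214844), 84.2894058227539) [[0.47528645 0.26955753 0.075     ]]
side or [224. 218.] [233. 244.] [228.95238 230.14815] [[0.48075764 0.27138613 0.115     ]]
```

View pics/crop.png

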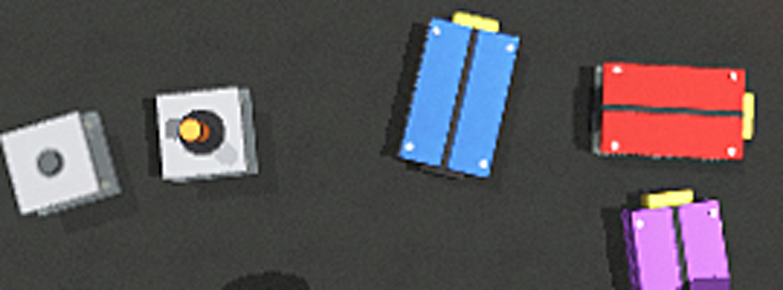

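The crop shows the orange probe standing in the right-hand stand. The red box has its yellow plug at the right, which is −y, and its dark joint runs left-right. I'll now move above the probe.

```bash
cat >> h.py <<'E'
def d(targets):
    s=manip.get_state();R=Ro.from_quat(np.roll(s['ee_rot'],-1)).as_matrix()
    print('t',s['clock'],'pos',s['position'].round(4),'F',np.round(s['contact_force'],1),'w',round(s['width'],4))
    for X in targets: print(X,'->',((np.array(X)-s['position'])@R/.8).round(4))
E
python3 -c "
from h import *
d([(.477,.270,.26),(.477,.270,.27)])"
```

```text
t 0.15 pos [ 0.2321 -0.5256  0.2386] F [ 0.4  0.3 -0.5] w 0.0852
(0.477, 0.27, 0.26) -> [ 0.6817 -0.7862 -0.0255]
(0.477, 0.27, 0.27) -> [ 0.6817 -0.7862 -0.038 ]
```

Call:
move_arm(
  deltas=[
    [[0.682,-0.786,-0.025,0,-1],[0.682,-0.786,-0.025,0,-1],[0.682,-0.786,-0.025,0,-1],[0.682,-0.786,-0.025,0,-1],[0.682,-0.786,-0.025,0,-1],[0.682,-0.786,-0.025,0,-1],[0.682,-0.786,-0.025,0,-1],[0.682,-0.786,-0.025,0,-1],[0.682,-0.786,-0.025,0,-1],[0.682,-0.786,-0.025,0,-1],[0.682,-0.786,-0.025,0,-1],[0.682,-0.786,-0.025,0,-1]],
  ],
)

```text
clock: 1.35
position: [0.4089, 0.0493, 0.2539]
ee_rot: [0.0, 0.978, 0.207, 0.0]
contact_force: [1.6, -0.5, -1.0]
width: 0.0855
gripper_force: 0.0
```

```bash
python3 -c "
from h import *
d([(.477,.270,.26)]);s=manip.get_state();print(s['ee_rot'],s['qd'])"
```

```text
t 1.35 pos [0.4089 0.0493 0.2539] F [ 1.6 -0.5 -1. ] w 0.0855
(0.477, 0.27, 0.26) -> [ 0.1894 -0.218  -0.0077]
[3.08605996e-04 9.78440137e-01 2.06530169e-01 3.03150868e-04] [ 1.23228459  0.28781185 -0.32369894 -0.00956701  0.01967213  1.22184034]
```

Call:
move_arm(
  deltas=[
    [[0.189,-0.218,-0.008,0,-1],[0.189,-0.218,-0.008,0,-1],[0.189,-0.218,-0.008,0,-1],[0.189,-0.218,-0.008,0,-1],[0.189,-0.218,-0.008,0,-1],[0.189,-0.218,-0.008,0,-1],[0.189,-0.218,-0.008,0,-1]],
  ],
)

```text
clock: 2.05
position: [0.4763, 0.2679, 0.2593]
ee_rot: [0.001, 0.978, 0.207, -0.001]
contact_force: [-0.2, -0.4, 0.4]
width: 0.0853
gripper_force: 0.0
```

```bash
python3 - <<'E'
from h import *
d([]);s=manip.get_state();im=manip.get_image('wrist');cv2.imwrite('pics/w1.png',im[:,:,::-1])
c=cam('wrist',s)
o=blob(im,(5,150,100),(25,255,255));print(len(o),o.min(0),o.max(0),o.mean(0),unproj(c,[o.mean(0)],.15))
print(proj(c,[(.477,.27,z) for z in(.15,.08)]))
E
```

```text
t 2.05 pos [0.4763 0.2679 0.2593] F [-0.2 -0.4  0.4] w 0.0853
680 [233.   0.] [511. 323.] [382.49557 197.54118] [[0.52296254 0.14726267 0.15      ]]
[[247.54763475 189.83717722]
 [247.9460991  172.34838134]]
```

View pics/w1.png

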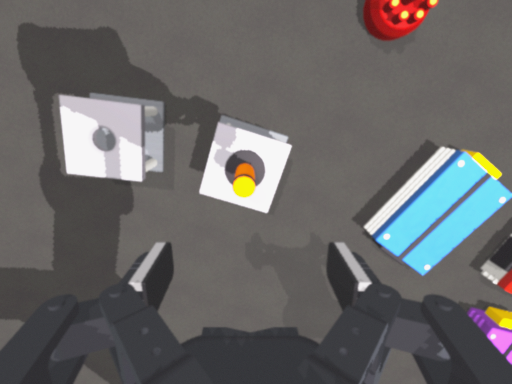

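The wrist view shows the probe handle's top at (244,187), its guard at about (245,168) and the stand plate around it. All three are within a few px of my prediction.

```bash
python3 - <<'E'
from h import *
s=manip.get_state();im=cv2.imread('pics/w1.png')[:,:,::-1].copy();c=cam('wrist',s)
o=blob(im,(22,150,150),(35,255,255),(225,170,265,205));e,_=cv2.minEnclosingCircle(o);print(e,len(o),unproj(c,[e],.15))
g=blob(im,(0,0,120),(180,60,255),(190,105,300,220))
h=cv2.minAreaRect(g);print(h,unproj(c,[h[0]],.075))
k=blob(im,(0,0,0),(180,120,80),(222,145,268,190));e,r=cv2.minEnclosingCircle(k);print('guard',e,r,unproj(c,[e],.08))
d([(.4765,.27,.106)])
E
```

```text
(243.52984619140625, 186.15672302246094) 344 [[0.47862216 0.27417128 0.15      ]]
((245.50125122070312, 165.138671875), (78.77114868164062, 81.91139221191406), 16.587339401245117) [[0.48274981 0.27506762 0.075     ]]
guard (234.71739196777344, 164.93478393554688) 10.082229614257812 [[0.47875573 0.28739852 0.08      ]]
t 2.1 pos [0.4761 0.2671 0.2596] F [-0.2 -0.3  0.6] w 0.0852
(0.4765, 0.27, 0.106) -> [ 0.0023 -0.0033  0.192 ]
```

Call:
move_arm(
  deltas=[
    [[0.004,-0.004,0.06,0,-1],[0.004,-0.004,0.1,0,-1],[0.004,-0.004,0.14,0,-1],[0.004,-0.004,0.17,0,-1],[0.004,-0.004,0.191,0,-1],[0.004,-0.004,0.191,0,-1],[0.004,-0.004,0.191,0,-1]],
  ],
)

```text
clock: 2.8
position: [0.4784, 0.2709, 0.1078]
ee_rot: [0.0, 0.979, 0.206, 0.0]
contact_force: [-0.2, 0.9, 0.4]
width: 0.0855
gripper_force: 0.0
```

```bash
python3 - <<'E'
from h import *
d([(.478,.272,.106)]);im=manip.get_image('wrist');cv2.imwrite('pics/w2.png',im[:,:,::-1])
E
```

```text
t 2.8 pos [0.4784 0.2709 0.1078] F [-0.2  0.9  0.4] w 0.0855
(0.478, 0.272, 0.106) -> [ 0.     -0.0015  0.0023]
```

View pics/w2.png

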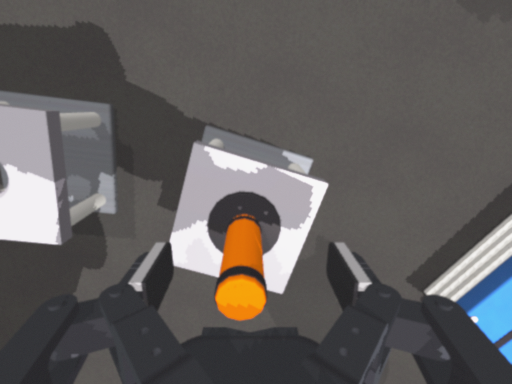

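The handle is between the open pads, with its top at (241,298), 9 px left of the finger midline.

```bash
python3 - <<'E'
from h import *
s=manip.get_state();c=cam('wrist',s);im=cv2.imread('pics/w2.png')[:,:,::-1].copy()
print(proj(c,[(*s['position'][:2],z) for z in(.15,.08)]))
print(unproj(c,[(241,298)],.15),unproj(c,[(244,225)],.08))
d([unproj(c,[(241,298)],.15)[0]])
E
```

```text
[[248.87928553 300.2499947 ]
 [249.15125796 228.35347389]]
[[0.47872213 0.2749291  0.15      ]] [[0.47988924 0.27558039 0.08      ]]
t 2.85 pos [0.479  0.2714 0.1084] F [ 0.4  0.5 -0.4] w 0.0854
[0.47872213 0.2749291  0.15      ] -> [ 0.0015 -0.0042 -0.052 ]
```

Call:
move_arm(
  deltas=[
    [[0.0015,-0.0045,0.0025,0,-1],[0.0015,-0.0045,0.0025,0,-1],[0.0015,-0.0045,0.0025,0,0.3],[0.0015,-0.0045,0.0025,0,1],[0.0015,-0.0045,0.0025,0,1],[0.0015,-0.0045,0.0025,0,1],[0.0015,-0.0045,0.0025,0,1],[0.0015,-0.0045,0.0025,0,1],[0.0015,-0.0045,0.0025,0,1],[0.0015,-0.0045,0.0025,0,1]],
  ],
  squeeze=50,
)

```text
clock: 3.85
position: [0.4781, 0.2758, 0.1053]
ee_rot: [0.0, 0.978, 0.206, 0.0]
contact_force: [0.4, -0.7, 0.4]
width: 0.0211
gripper_force: 48.8
```

```bash
python3 - <<'E'
from h import *
for i in range(4):
    d([]);im=manip.get_image('side')
E
```

```text
t 3.85 pos [0.4781 0.2758 0.1053] F [ 0.4 -0.7  0.4] w 0.0211
t 3.9 pos [0.4781 0.2758 0.1054] F [ 0.2 -0.2  1.3] w 0.021
t 3.95 pos [0.4781 0.2758 0.1054] F [-0.  -0.1  1.6] w 0.021
t 4.0 pos [0.4781 0.2758 0.1054] F [-0.5  0.1  1.6] w 0.0205
```

Call:
move_arm(
  deltas=[
    [[0,0,-0.03,0,1],[0,0,-0.07,0,1],[0,0,-0.12,0,1],[0,0,-0.15,0,1],[0,0,-0.15,0,1],[0,0,-0.15,0,1]],
  ],
)

```text
clock: 4.65
position: [0.4776, 0.2757, 0.2247]
ee_rot: [0.0, 0.978, 0.206, -0.0]
contact_force: [0.3, -0.6, -2.1]
width: 0.0206
gripper_force: 49.1
```

```bash
python3 - <<'E'
from h import *
d([(.5016,-.327,.225)])
im=manip.get_image('top');c=cam('top')
cv2.imwrite('pics/top2.png',im[:,:,::-1])
# joint: dark pixels inside red cover, per column
V=im.max(2).astype(float);pts=[]
for x in range(341,385):
    col=255-V[196:212,x]; w=np.clip(col-np.percentile(col,50)-20,0,None)
    if w.sum()>0: pts.append((x,196+(w*np.arange(16)).sum()/w.sum()))
W=unproj(c,pts,.05)
k=np.polyfit(W[:,1],W[:,0],1);print(len(pts),'x=',k,'resid',np.std(W[:,0]-np.polyval(k,W[:,1])))
print([np.polyval(k,y) for y in(-.327,-.246,-.165)])
E
```

```text
t 4.65 pos [0.4776 0.2757 0.2247] F [ 0.3 -0.6 -2.1] w 0.0206
(0.5016, -0.327, 0.225) -> [-2.769e-01  7.013e-01 -2.000e-04]
44 x= [0.04676745 0.51670443] resid 0.0005422094982135103
[np.float64(0.5014114785374292), np.float64(0.5051996420437229), np.float64(0.5089878055500167)]
```

Call:
move_arm(
  deltas=[
    [[-0.28,0.704,0,0,1],[-0.28,0.704,0,0,1],[-0.28,0.704,0,0,1],[-0.28,0.704,0,0,1],[-0.28,0.704,0,0,1],[-0.28,0.704,0,0,1],[-0.28,0.704,0,0,1],[-0.28,0.704,0,0,1],[-0.28,0.704,0,0,1],[-0.28,0.704,0,0,1],[-0.28,0.704,0,0,1],[-0.28,0.704,0,0,1]],
  ],
)

```text
clock: 5.9
position: [0.4991, -0.3251, 0.2227]
ee_rot: [-0.002, 0.979, 0.206, -0.001]
contact_force: [1.1, 0.7, -1.3]
width: 0.0206
gripper_force: 49.3
```

Call:
move_arm(
  deltas=[
    [[0,0,0,0,1],[0,0,0,0,1],[0,0,0,0,1]],
  ],
)

```text
clock: 6.2
position: [0.4996, -0.3222, 0.2236]
ee_rot: [-0.002, 0.978, 0.207, -0.001]
contact_force: [0.3, 0.7, -1.5]
width: 0.0207
gripper_force: 49.4
```

```bash
python3 - <<'E'
from h import *
d([(.5013,-.330,.17)]);s=manip.get_state();c=cam('wrist',s);im=manip.get_image('wrist');cv2.imwrite('pics/w3.png',im[:,:,::-1])
A=np.array([.5014,-.327,.05]);B=np.array([.5089,-.165,.05]);print('joint pred',proj(c,[A,(A+B)/2,B]))
p=s['position'];print('tip pred',proj(c,[p-[0,0,.0904]]))
E
```

```text
t 6.2 pos [ 0.4996 -0.3222  0.2236] F [ 0.3  0.7 -1.5] w 0.0207
(0.5013, -0.33, 0.17) -> [-0.0019  0.01    0.067 ]
joint pred [[254.22056737 175.07879593]
 [191.44045312 144.47186656]
 [123.65731284 111.39019194]]
tip pred [[249.68508621 197.90695818]]
```

View pics/w3.png

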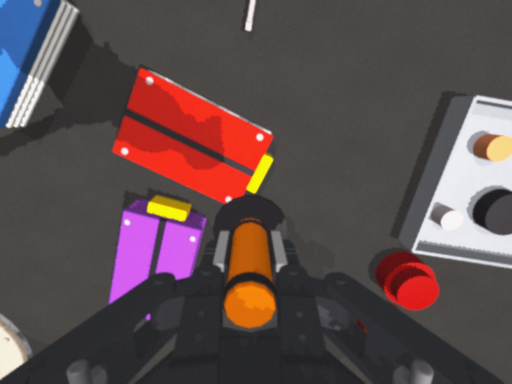

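The wrist view shows the red box joint from the left end at about (123,115) to the yellow-plug end at about (252,173), which agrees with the prediction. The probe's handle top is at (250,305) and its guard hides the tip. I'll refine both numerically.

```bash
python3 - <<'E'
from h import *
s=manip.get_state();c=cam('wrist',s);im=cv2.imread('pics/w3.png')[:,:,::-1].copy();p=s['position']
h=cv2.cvtColor(im,cv2.COLOR_RGB2HSV)
pts=[]
for x in range(130,246,2):
    y0=int(np.interp(x,[123,252],[113,173]));col=im[y0-9:y0+10,x,0].astype(float)
    w=np.clip(np.median(col)*.6-col,0,None)
    if w.sum()>0: pts.append((x,y0-9+(w*np.arange(19)).sum()/w.sum()))
W=unproj(c,pts,.05);k=np.polyfit(W[:,1],W[:,0],1);r=W[:,0]-np.polyval(k,W[:,1]);W=W[abs(r)<.003];k=np.polyfit(W[:,1],W[:,0],1)
print(len(W),k,[np.polyval(k,y).round(4) for y in(-.327,-.246,-.165)],np.std(W[:,0]-np.polyval(k,W[:,1])))
r=blob(im,(0,150,60),(6,255,255),(105,60,280,205));q=cv2.boxPoints(cv2.minAreaRect(r));C=unproj(c,q,.05);print(C,C.mean(0))
o=blob(im,(10,150,150),(22,255,255),(220,280,280,330));e,rad=cv2.minEnclosingCircle(o);print('top',e,rad,unproj(c,[e],p[2]+.0446),p)
k=blob(im,(0,0,0),(180,255,60),(215,190,285,230));print('guard cols',k.min(0),k.max(0));print('guard pred',proj(c,[p+[0,0,-.0254]]),proj(c,[p+[0,0,.0446]]))
E
```

```text
58 [0.04457925 0.51742988] [np.float64(0.5029), np.float64(0.5065), np.float64(0.5101)] 6.664642456071121e-05
[[ 0.46167929 -0.14942459  0.05      ]
 [ 0.56034225 -0.16854001  0.05      ]
 [ 0.55283158 -0.32848125  0.05      ]
 [ 0.4445662  -0.32359828  0.05      ]] [ 0.50485483 -0.24251103  0.05      ]
top (249.5, 306.5) 25.62235450744629 [[ 0.49960472 -0.32252325  0.26879784]] [ 0.49988809 -0.32196155  0.22419784]
guard cols [215. 194.] [284. 229.]
guard pred [[249.2645745  230.24793373]] [[248.54005279 305.53381345]]
```

Call:
move_arm(
  deltas=[
    [[-0.0018,0.0114,0,0,1],[-0.0018,0.0114,0.03,0,1],[-0.0018,0.0114,0.055,0,1],[-0.0018,0.0114,0.075,0,1],[-0.0018,0.0114,0.0825,0,1],[-0.0018,0.0114,0.0825,0,1],[-0.0018,0.0114,0.0825,0,1]],
  ],
)

```text
clock: 6.95
position: [0.5034, -0.3329, 0.1602]
ee_rot: [0.001, 0.978, 0.207, 0.0]
contact_force: [0.2, -0.2, -0.5]
width: 0.0208
gripper_force: 49.5
```

```bash
python3 - <<'E'
from h import *
P=[]
for i in range(6):
    P.append(manip.get_state()['position']); im=manip.get_image('side')
p=np.mean(P,0);print(p,np.std(P,0))
d([(.5022,-.331,.1454),(.5097,-.161,.1454)])
cv2.imwrite('pics/s3.png',cv2.resize(im[110:210,250:400],None,fx=5,fy=5,interpolation=cv2.INTER_CUBIC)[:,:,::-1])
c=cam('side');print('tip pred in crop',(proj(c,[p-[0,0,.0904],[.5022,-.3265,.05],[.5095,-.1655,.05]])-[250,110])*5)
E
```

```text
[ 0.50331955 -0.33302366  0.16036235] [1.34631317e-04 8.20426790e-05 1.39890725e-04]
t 7.25 pos [ 0.503  -0.3329  0.16  ] F [ 0.4  0.7 -0.8] w 0.0204
(0.5022, -0.331, 0.1454) -> [ 0.0001 -0.0026  0.0182]
(0.5097, -0.161, 0.1454) -> [ 0.0945 -0.1932  0.018 ]
tip pred in crop [[408.09821877 218.89152293]
 [402.41328204 247.05584055]
 [278.40095659 336.72509854]]
```

View pics/s3.png

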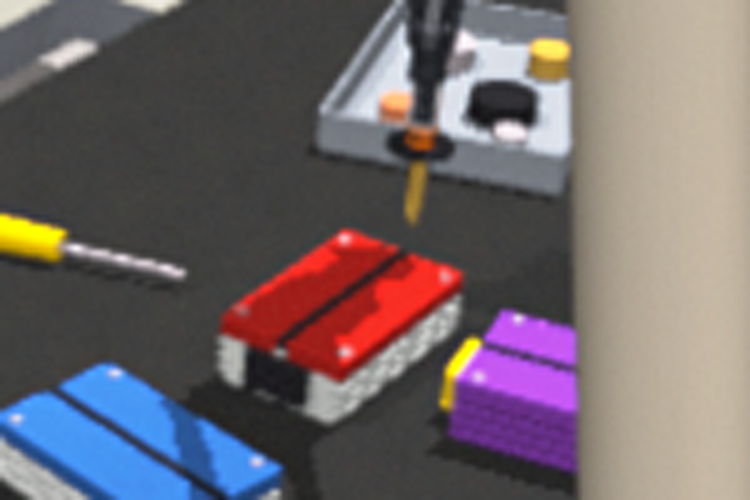

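The side view shows the tip at crop (412,222), just above the plug end of the joint at about (406,249). Both have the same small offset from prediction, so the relative alignment is good. I'll lower to about 5 mm above the joint and check.

Call:
move_arm(
  deltas=[
    [[0.0003,-0.0026,0.005,0,1],[0.0003,-0.0026,0.01,0,1],[0.0003,-0.0026,0.015,0,1],[0.0003,-0.0026,0.0195,0,1],[0.0003,-0.0026,0.0195,0,1],[0.0003,-0.0026,0.0195,0,1]],
  ],
)

```text
clock: 7.85
position: [0.5021, -0.3307, 0.1435]
ee_rot: [-0.0, 0.978, 0.206, -0.0]
contact_force: [-0.1, -0.1, -1.2]
width: 0.0208
gripper_force: 49.5
```

Call:
move_arm(
  deltas=[
    [[0.00124,-0.0025,0,0,1],[0.00248,-0.005,0,0,1],[0.00372,-0.0075,0,0,1],[0.00496,-0.01,0,0,1],[0.0062,-0.0125,0,0,1],[0.0062,-0.0125,0,0,1]],
  ],
)

```text
clock: 8.45
position: [0.5026, -0.3191, 0.1438]
ee_rot: [-0.0, 0.978, 0.207, -0.0]
contact_force: [-0.1, 0.6, -1.3]
width: 0.0208
gripper_force: 49.5
```

```bash
python3 - <<'E'
from h import *
P=[]
for i in range(4):
    P.append(manip.get_state()['position']); im=manip.get_image('side')
p=np.mean(P,0);print(p,'joint x here',np.polyval([.0446,.5174],p[1]))
d([(.5103,-.155,.1447)])
cv2.imwrite('pics/s4.png',cv2.resize(im[120:190,285:365],None,fx=8,fy=8,interpolation=cv2.INTER_CUBIC)[:,:,::-1])
c=cam('side');print('pred',(proj(c,[p-[0,0,.0904],p*[1,1,0]+[0,0,.05],[.5028,-.3265,.05],[.51,-.1655,.05]])-[285,120])*8)
E
```

```text
[ 0.50264349 -0.31940552  0.14377927] joint x here 0.503154513888601
t 8.65 pos [ 0.5026 -0.3197  0.1438] F [ 0.3  0.4 -1.4] w 0.0211
(0.5103, -0.155, 0.1447) -> [ 0.0919 -0.1844 -0.0012]
pred [[356.19817921 314.56197929]
 [355.46653824 321.10954373]
 [362.69117703 314.8904818 ]
 [164.42506317 458.38113682]]
```

View pics/s4.png

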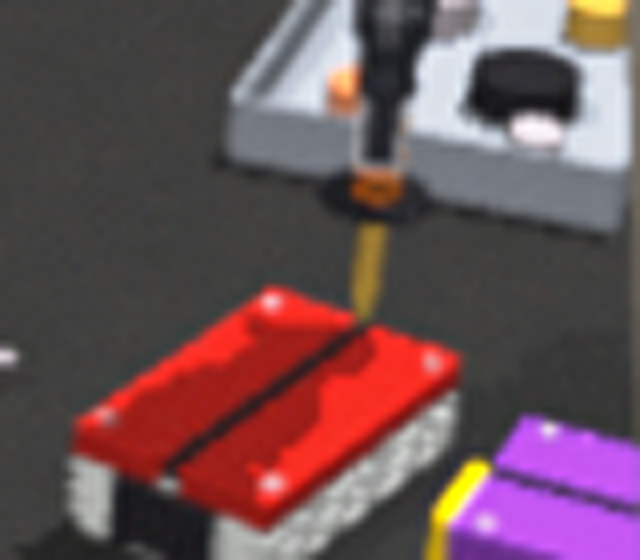

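The tip is at crop (363,319), about 3 mm above the joint and on it. I'll continue at about 2.2 cm/s.

Call:
move_arm(
  deltas=[
    [[0.00125,-0.0025,-0.0005,0,1],[0.0025,-0.005,-0.0005,0,1],[0.00375,-0.0075,-0.0005,0,1],[0.005,-0.01,-0.0005,0,1],[0.00625,-0.0125,-0.0005,0,1],[0.0075,-0.015,-0.0005,0,1],[0.00875,-0.0175,-0.0005,0,1],[0.01,-0.02,-0.0005,0,1],[0.01125,-0.0225,-0.0005,0,1],[0.0125,-0.025,-0.0005,0,1],[0.01375,-0.0275,-0.0005,0,1],[0.015,-0.03,-0.0005,0,1]],
  ],
)

```text
clock: 9.85
position: [0.5039, -0.2926, 0.1441]
ee_rot: [0.0, 0.978, 0.206, -0.0]
contact_force: [1.2, -0.4, -1.2]
width: 0.0209
gripper_force: 49.5
```

Call:
move_arm(
  deltas=[
    [[0.00125,-0.0025,0,0,1],[0.0025,-0.005,0,0,1],[0.00375,-0.0075,0,0,1],[0.005,-0.01,0,0,1],[0.00625,-0.0125,0,0,1],[0.0075,-0.015,0,0,1],[0.00875,-0.0175,0,0,1],[0.01,-0.02,0,0,1],[0.01125,-0.0225,0,0,1],[0.0125,-0.025,0,0,1],[0.01375,-0.0275,0,0,1],[0.015,-0.03,0,0,1]],
  ],
)

```text
clock: 11.05
position: [0.5052, -0.2658, 0.1441]
ee_rot: [0.0, 0.978, 0.206, 0.0]
contact_force: [-0.0, 1.0, -0.1]
width: 0.0207
gripper_force: 49.5
```

```bash
python3 - <<'E'
from h import *
P=[]
for i in range(4):
    P.append(manip.get_state()['position']); im=manip.get_image('side')
p=np.mean(P,0);print(p,'joint x here',np.polyval([.0446,.5174],p[1]))
d([(.5103,-.155,.1447)])
cv2.imwrite('pics/s5.png',cv2.resize(im[120:190,285:365],None,fx=8,fy=8,interpolation=cv2.INTER_CUBIC)[:,:,::-1])
c=cam('side');print('pred',(proj(c,[p-[0,0,.0904]])-[285,120])*8)
E
```

```text
[ 0.50517259 -0.26562615  0.14413396] joint x here 0.5055530736535647
t 11.25 pos [ 0.5052 -0.266   0.1442] F [ 0.3 -0.3  0.2] w 0.0207
(0.5103, -0.155, 0.1447) -> [ 0.0618 -0.1243 -0.0007]
pred [[292.51116703 359.64312376]]
```

View pics/s5.png

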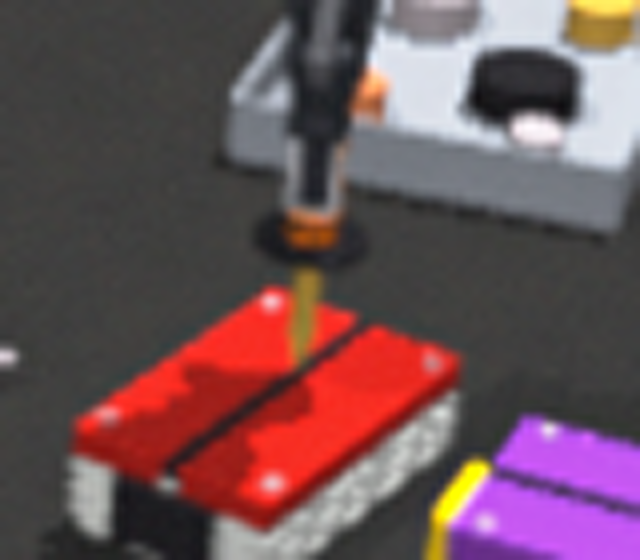

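The tip is at crop (300,366), just above the joint. I'll continue to the other end.

Call:
move_arm(
  deltas=[
    [[0.00125,-0.0025,0,0,1],[0.0025,-0.005,0,0,1],[0.00375,-0.0075,0,0,1],[0.005,-0.01,0,0,1],[0.00625,-0.0125,0,0,1],[0.0075,-0.015,0,0,1],[0.00875,-0.0175,0,0,1],[0.01,-0.02,0,0,1],[0.01125,-0.0225,0,0,1],[0.0125,-0.025,0,0,1],[0.01375,-0.0275,0,0,1],[0.015,-0.03,0,0,1]],
  ],
)

```text
clock: 12.45
position: [0.5065, -0.239, 0.1441]
ee_rot: [0.0, 0.978, 0.206, 0.0]
contact_force: [0.1, -0.2, -1.3]
width: 0.0208
gripper_force: 49.5
```

Call:
move_arm(
  deltas=[
    [[0.00125,-0.0025,0,0,1],[0.0025,-0.005,0,0,1],[0.00375,-0.0075,0,0,1],[0.005,-0.01,0,0,1],[0.00625,-0.0125,0,0,1],[0.0075,-0.015,0,0,1],[0.00875,-0.0175,0,0,1],[0.01,-0.02,0,0,1],[0.01125,-0.0225,0,0,1],[0.0125,-0.025,0,0,1],[0.01375,-0.0275,0,0,1],[0.015,-0.03,0,0,1]],
  ],
)

```text
clock: 13.65
position: [0.5078, -0.2122, 0.1441]
ee_rot: [0.0, 0.978, 0.206, 0.0]
contact_force: [-0.4, -0.5, -2.0]
width: 0.0211
gripper_force: 49.5
```

Call:
move_arm(
  deltas=[
    [[0.00125,-0.0025,0,0,1],[0.0025,-0.005,0,0,1],[0.00375,-0.0075,0,0,1],[0.005,-0.01,0,0,1],[0.00625,-0.0125,0,0,1],[0.0075,-0.015,0,0,1],[0.00875,-0.0175,0,0,1],[0.01,-0.02,0,0,1],[0.01125,-0.0225,0,0,1],[0.0125,-0.025,0,0,1],[0.01375,-0.0275,0,0,1],[0.015,-0.03,0,0,1]],
  ],
)

```text
clock: 14.85
position: [0.5091, -0.1854, 0.1441]
ee_rot: [0.0, 0.978, 0.206, 0.0]
contact_force: [0.1, -0.6, -1.9]
width: 0.0208
gripper_force: 49.5
```

Call:
move_arm(
  deltas=[
    [[0.00125,-0.0025,0,0,1],[0.0025,-0.005,0,0,1],[0.00375,-0.0075,0,0,1],[0.005,-0.01,0,0,1],[0.00625,-0.0125,0,0,1],[0.0075,-0.015,0,0,1],[0.00875,-0.0175,0,0,1],[0.01,-0.02,0,0,1],[0.01125,-0.0225,0,0,1],[0.0125,-0.025,0,0,1],[0.0135,-0.0275,0,0,1],[0.0135,-0.0275,0,0,1]],
  ],
)

```text
clock: 16.05
position: [0.51, -0.1607, 0.1441]
ee_rot: [-0.0, 0.978, 0.207, -0.0]
contact_force: [-0.1, -0.8, -1.6]
width: 0.0205
gripper_force: 49.5
```

```bash
python3 - <<'E'
from h import *
P=[]
for i in range(4):
    P.append(manip.get_state()['position']); im=manip.get_image('side')
p=np.mean(P,0);print(p,'joint x here',np.polyval([.0446,.5174],p[1]))
d([(.4781,.2758,.225)])
cv2.imwrite('pics/s6.png',cv2.resize(im[120:190,285:365],None,fx=8,fy=8,interpolation=cv2.INTER_CUBIC)[:,:,::-1])
E
```

```text
[ 0.51002164 -0.16094966  0.14412112] joint x here 0.5102216452320103
t 16.25 pos [ 0.51   -0.1611  0.1441] F [ 0.3  0.2 -1.3] w 0.0209
(0.4781, 0.2758, 0.225) -> [ 0.1841 -0.5158 -0.1012]
```

View pics/s6.png

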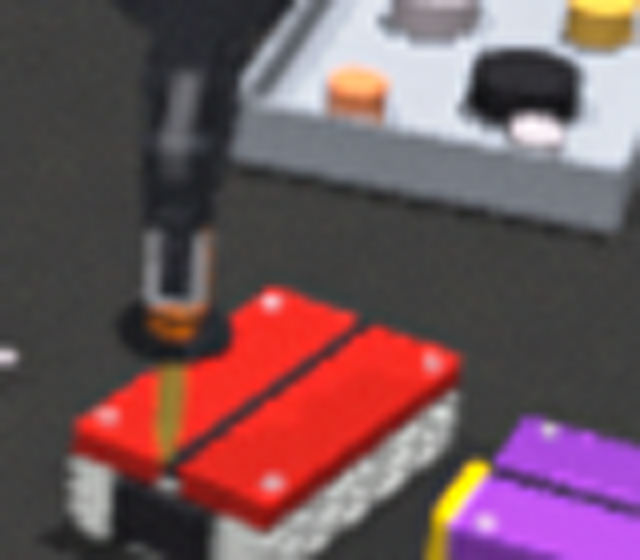

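The tip is at crop (167,463), at the far end of the joint. I'll add a small slow overrun, lift, then return.

Call:
move_arm(
  deltas=[
    [[0.00125,-0.0025,0,0,1],[0.0025,-0.005,0,0,1],[0.0032,-0.0065,0,0,1],[0.0032,-0.0065,0,0,1],[0.0032,-0.0065,-0.015,0,1],[0.0032,-0.0065,-0.05,0,1],[0.0032,-0.0065,-0.1,0,1],[0.0032,-0.0065,-0.1,0,1]],
  ],
)

```text
clock: 17.05
position: [0.5137, -0.1568, 0.2305]
ee_rot: [0.004, 0.978, 0.206, 0.005]
contact_force: [0.9, -0.7, -0.5]
width: 0.0206
gripper_force: 49.5
```

Call:
move_arm(
  deltas=[
    [[0.181,-0.509,0,0,1],[0.181,-0.509,0,0,1],[0.181,-0.509,0,0,1],[0.181,-0.509,0,0,1],[0.181,-0.509,0,0,1],[0.181,-0.509,0,0,1],[0.181,-0.509,0,0,1],[0.181,-0.509,0,0,1],[0.181,-0.509,0,0,1],[0.181,-0.509,0,0,1],[0.181,-0.509,0,0,1],[0.181,-0.509,0,0,1]],
  ],
)

```text
clock: 18.25
position: [0.4782, 0.2747, 0.2241]
ee_rot: [0.0, 0.979, 0.206, -0.0]
contact_force: [0.1, -0.7, -1.0]
width: 0.0207
gripper_force: 49.7
```

```bash
python3 - <<'E'
from h import *
P=[]
for i in range(3):
    s=manip.get_state();P.append(s['position']); im=manip.get_image('wrist')
p=np.mean(P,0);s['position']=p;print(p)
d([(.4785,.2755,.1054)])
c=cam('wrist',s);cv2.imwrite('pics/w7.png',im[:,:,::-1])
print('hole pred',proj(c,[(.479,.2755,.075)]),'tip',proj(c,[p-[0,0,.0904]]))
E
```

```text
[0.4783269  0.27455961 0.2241249 ]
t 18.4 pos [0.4785 0.2745 0.2242] F [ 0.3 -0.1 -0.9] w 0.0206
(0.4785, 0.2755, 0.1054) -> [ 0.0005 -0.0012  0.1485]
hole pred [[248.76605563 179.61326699]] tip [[249.24100962 198.00518831]]
```

View pics/w7.png

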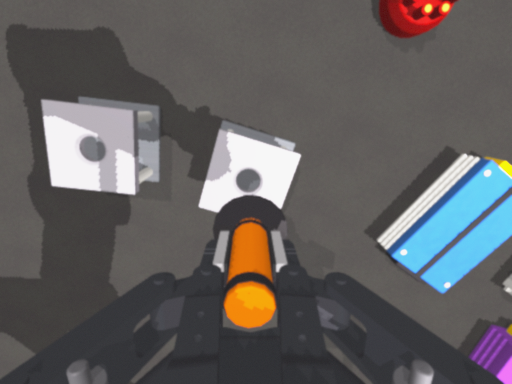

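The hole is at (248,181), against a predicted (249,180), so it is aligned. I'll lower.

Call:
move_arm(
  deltas=[
    [[0.0005,-0.0012,0.02,0,1],[0.0005,-0.0012,0.045,0,1],[0.0005,-0.0012,0.07,0,1],[0.0005,-0.0012,0.095,0,1],[0.0005,-0.0012,0.115,0,1],[0.0005,-0.0012,0.13,0,1],[0.0005,-0.0012,0.14,0,1],[0.0005,-0.0012,0.1435,0,1],[0.0005,-0.0012,0.1455,0,1],[0.0005,-0.0012,0.1465,0,1],[0.0005,-0.0012,0.1465,0,1]],
  ],
)

```text
clock: 19.5
position: [0.4786, 0.2769, 0.1074]
ee_rot: [-0.0, 0.978, 0.206, 0.001]
contact_force: [0.3, -0.9, -1.1]
width: 0.0205
gripper_force: 49.7
```

Call:
move_arm(
  deltas=[
    [[0,0,0.0008,0,1],[0,0,0.0016,0,1],[0,0,0.0022,0,1],[0,0,0.0026,0,1],[0,0,0.0026,0,1]],
  ],
)

```text
clock: 20.0
position: [0.4784, 0.2768, 0.1054]
ee_rot: [-0.0, 0.978, 0.206, 0.0]
contact_force: [-1.2, -1.7, 4.3]
width: 0.021
gripper_force: 50.2
```

Contact is confirmed, with the guard resting on the plate. Releasing and backing off.

Call:
move_arm(
  deltas=[
    [[0,0,0,0,0.5],[0,0,0,0,0],[0,0,0,0,-0.5],[0,0,0,0,-1],[0,0,0,0,-1],[0,0,0,0,-1],[0,0,0,0,-1],[0,0,0,0,-1]],
  ],
)

```text
clock: 20.8
position: [0.4782, 0.2768, 0.1048]
ee_rot: [0.0, 0.978, 0.206, 0.0]
contact_force: [1.4, 0.4, -0.2]
width: 0.0856
gripper_force: 0.0
```

Call:
move_arm(
  deltas=[
    [[0,0,-0.03,0,-1],[0,0,-0.08,0,-1],[0,0,-0.14,0,-1],[0,0,-0.19,0,-1],[0,0,-0.192,0,-1],[0,0,-0.192,0,-1],[0,0,-0.192,0,-1],[0,0,-0.192,0,-1]],
  ],
)

```text
clock: 21.6
position: [0.4773, 0.2764, 0.2565]
ee_rot: [0.0, 0.978, 0.206, -0.002]
contact_force: [0.1, -0.9, 0.5]
width: 0.0854
gripper_force: 0.0
```

```bash
python3 - <<'E'
from h import *
d([]);s=manip.get_state();c=cam('wrist',s);im=manip.get_image('wrist')
o=blob(im,(22,150,150),(35,255,255),(215,150,275,230));e,r=cv2.minEnclosingCircle(o);print('top',e,r,len(o),unproj(c,[e],.15))
im=manip.get_image('side');o=blob(im,(5,150,120),(25,255,255),(210,210,250,250));print('side or',o.min(0),o.max(0),o.mean(0))
t=manip.get_image('top');p=blob(t,(0,150,90),(8,255,255),(325,180,400,225));print('red',cv2.minAreaRect(p))
E
```

```text
t 21.6 pos [0.4773 0.2764 0.2565] F [ 0.1 -0.9  0.5] w 0.0854
top (249.77272033691406, 190.43182373046875) 10.787792205810547 349 [[0.47894453 0.2766215  0.15      ]]
side or [224. 219.] [233. 244.] [228.44022 230.77718]
red ((361.903076171875, 202.74461364746094), (49.4792594909668, 31.451501846313477), 3.1798300743103027)
```

The probe is upright in its stand at its original height, and the red box has not moved.

```bash
python3 -c "
from rig import manip
print(manip.sign_off())"
```

```text
the job is handed in; nothing more can be done
None
```

I ran the probe along the full joint of the red box, plug end first, at about 2.2 cm/s and an estimated 3–4 mm above it, then set it back in its stand and let go; I handed the job in at about 22 s of robot time, and no verdict came back.

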